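# Test a ring stone with the gem tester pen

## Robot

A 7-joint arm with a two-finger parallel gripper is mounted at the origin on the work surface. World frame = base frame: x ahead of the robot, y to its left, z up, the work surface at z = 0. Lengths are in m, angles in rad, forces in N, time in s.
With the tool pointing down it reaches from about 0.4 to 0.9 m from the base axis. Payload 5.5 kg.
Tool frame: the origin (TCP) lies where the fingers leave the gripper's body, on its centre line; the fingertips stand 73 mm ahead of it and the grasp point (between the pads) lies 54 mm ahead of it; z points along the fingers, y is the line along which they close (so a half turn about z gives the same grasp; the last joint's range is limited). The gripper opens to 85 mm and grips with 20 to 120 N. Pads are 22 mm wide; open, the fingers measure 114 mm over their backs; the gripper's body (76 mm by 85 mm) begins 54 mm behind the grasp point. The pads swing forward as they close: fully open they stand 13 mm farther back than shut.
Start: joints at [1.475, 0.501, -0.427, 1.55, 0.221, 1.138, -0.21], TCP at [0.228, -0.609, 0.304] pointing down, gripper open.
Joint ranges: [-2.88, 2.88], [-0.31, 2.03], [-1.54, 1.56], [0.2, 2.42], [-1.41, 4.55], [0.19, 2.02], [-2.57, 2.57]. Speed limits (rad/s): [2.57, 2.57, 3.14, 3.14, 3.14, 3.14, 3.14].

## Interface

Orientations are given as a unit quaternion [w, x, y, z].
In Python, from plant import sense, snapshot, camera_info, job_done, recognise, outline_of gives the robot as it stands. The module is installed in compiled form; this text tells all that it offers.
- The arm moves only by the tool jog_arm, never from a script. Its arguments are lists of equal length, an entry for each row: "travel": the shift along the tool's x, y, z in mm, a list of three; "turn": the turn, a rotation vector about the tool's x, y, z in rad, a list of three; "grip": the finger opening in mm, from 0 to 85.4. A call has 1 to 8 rows; each row shifts and turns the commanded pose from where the row before left it, along the tool's axes as they then stand; what a row does not reach is not made up. A row lasts 1/10 s, in which the tool goes at most 50 mm and 8.59 degrees, less where a joint would pass 70% of its speed; a pose out of reach is approached as far as the arm can. A call with a gripper value outside its range is refused whole. The fingers move at their own pace and stop on an object; "grip_force" is the grip in N (left out, the last holds). Time passes only in rows, so rows that do not move let the fingers close. It gives the time, the measured TCP pose, the force, the opening and the grip force at its end, in the units of the state.
- sense(): the state, without advancing time (a new reading comes with each control period).
- snapshot(name): name is "scene" or "top" or "wrist"; returns (picture, depth): 384x512x3 uint8, red, green, blue; 384x512 float32, m along the optical axis (not along the pixel's ray), 0 where there is no reading.
- camera_info(name): a dict with "fx", "fy", "cx", "cy" (pixels), "extrinsics" (4x4, takes a point from world to camera coordinates). Camera axes: x right, y down, z forward; pixel columns grow to the right and rows downward; lengths in m; the calibration is good to about 2 mm. A picture is of the moment at which its call begins: read the wrist's pose just before it. camera_info takes no time and is no camera call; for the wrist camera it gives the pose at the moment of the call.
- job_done(): hands the job in; it is judged then, once.
Trained networks look in the newest picture that a camera, given by its name, has taken for a name from the list of things; names that differ only in an ending like _2 or _b are one class to them, and where a whole thing is asked for, a point or a joint stands for the part that bears it (a point fixed in the world has none). Each returns a list of dicts, best first, with "score" (0 to 1); they miss things now and then, are a little off and sometimes report something else, mostly with a low value. They report only what shows in the picture. A call takes as long as a camera call. They do not tell look-alikes from the thing itself.
- recognise(thing, camera): "position" ([x, y, z] in m, in the coordinates of the camera as it stood for that picture, good to about 4 mm: the middle of the surface that is visible of it).
- outline_of(thing, camera): "region" (384x512 bool, what is visible of it).
The state is a dict: "t": time; "q": joint angles; "qd": joint speeds; "effort": joint torques, N m; "eef_pos": TCP position; "tcp_rot": TCP orientation; "ft_force": force on the tool from outside, world axes, zero at the start; "ft_torque": the same for the moment, N m; "width": finger opening in m; "grasp_force": force on a finger pad.
Only numpy, scipy, OpenCV 4.12 (cv2) and the standard library are available. Lean on these libraries where they do the work, as an engineer would, in place of code of your own. Each camera call takes 0.05 s, during which the arm holds its last target. There are 200 camera calls.

## Task

Take the gem tester pen out of its charging stand and check it first: put its thin sprung tip straight down into the copper check socket of the stand until the tip is pressed part-way in against the bottom, and keep it so for a second. Then set the tip on the middle of the flat top facet of the green stone in the vise, with the pen square to that tilted facet, press gently so that the sprung tip is pushed only part-way in, and finish while holding it there, steady, for the reading. Do not shift the ring or the vise, and leave the other things on the bench where they are.

Things in the scene. Friction and masses are not known exactly. Their poses are not given: they have to be found in the camera images.
- tester: Grey gem tester pen, 151 mm long, about 80 g, upright in the stand's well, tip down. Origin: outer end of the unpressed probe; z up the pen, x to its LED face. Along z: copper probe 4 mm thick (last 2 mm tapered to 2.4) 0-18 mm; black nose cone 18-36 mm (7 to 18 mm thick); flat-sided case 36-151 mm, 20 mm in x, 26 in y. Grip it across the 26 mm, about 110 mm up. Its top is 157 mm above the table
- tester_point (a point): The end of the pen's sprung copper probe, as it is now (it moves up the pen as the probe is pressed in); axes as the pen's
- tester_tip (a joint): How far the probe is pushed into the pen: 0 m when free, 0.006 m when bottomed. Spring: starts to move at about 1 N, about 2.2 N at 0.003, about 3.4 N at 0.006; beyond that it is rigid
- stand: Black charging stand, fixed, 94 (x) by 134 mm (y). Origin: centre of its underside; z up. At y -35 mm the pen's well: pocket 24 by 30 mm in a raised block 60 by 60 mm, top 67 mm above the table; the pen's case rests on a ledge at 42 mm, so raise the pen 62 mm to be clear of it. At y +35 mm the copper check socket; deck around it 42 mm above the table
- check_socket (a point): Centre of the mouth of the check socket: a vertical round hole 9 mm wide, 14 mm deep, flat bottom, in a copper block 34 by 34 mm whose top is 44 mm above the table; z up (axes as the stand's)
- vise: Engraver's ball vise, fixed: rubber base 112 mm across, 30 mm high, and a dark steel ball 92 mm across (centre 60 mm above the table) carrying a steel turntable, two jaws and the ring with the green stone. Origin: centre of the underside; z up. The ball leans to the vise's -x side by 0.2 to 0.42 rad, held by stiff friction (about 4 N m)
- stone_table (a point): Centre of the flat top facet of the green stone (facet about 13 mm across, stone 18 mm across), 88 mm from the ball's centre and 24 mm above the jaws; z is the outward normal of the facet, which is tilted from vertical by 0.2 to 0.42 rad
- hammer: Jeweller's hammer, lying; origin at the underside. Leave alone
- pliers: Pliers with red handles, 110 mm long, lying between the robot and the stand and vise; origin near the joint, on the underside. Leave alone
- jar: Small glass jar with a metal cap, 38 mm across, 45 mm high, standing between stand and vise; origin at the centre of its underside. Leave alone
- mandrel: Tapered steel ring mandrel, 290 mm long, up to 25 mm thick, lying; origin on the underside near its middle. Leave alone
- loupe: Black and silver folding loupe, 57 mm long, 20 mm high, lying; origin on the underside. Leave alone
- tin: Round brass tin, 60 mm across, 28 mm high; origin at the centre of its underside. Leave alone
Mind the look-alikes: they are no part of the job. There is more than one size of the vise; the one meant has the size given above.

How it is judged:
By the outcome, as a careful person would: the job done as asked, in the order asked, and still so for the second after the job is handed in, while the arm keeps its last pose, push and grip.
It also fails if it takes over 58 s, if anything falls off the work surface, if the arm or the gripper's body presses on something with over 40 N, if the wrist force passes 120 N, or if a joint passes its speed limit or range.

## Working session

There is one attempt and no reset: what is moved stays moved. The work goes in short steps, Python scripts to look and compute and a tool call to move; the robot and the scene stay as the last step left them, time stands still between calls to the robot, and variables do not carry over. Pictures are saved under pics/ and viewed, at most 10 in all, crops included, and the job is handed in when it is done.

Besides the shell and the picture viewer there is one more tool, called after "Call:" as name(argument=value, ...) on one line, values as JSON. jog_arm: Moves the arm, as the interface text tells. Its arguments: {"type":"object","properties":{"travel":{"type":"array"},"turn":{"type":"array"},"grip":{"type":"array"},"grip_force":{"type":"number"}},"required":["travel","turn","grip"]}

```bash
mkdir -p pics; cat > h.py <<'E'
import numpy as np, cv2, json
from scipy.spatial.transform import Rotation as R
from plant import *
np.set_printoptions(precision=4,suppress=True)
def T(c): return np.linalg.inv(np.array(camera_info(c)["extrinsics"]))
def w(c,p,M=None):
    M=T(c) if M is None else M
    return M[:3,:3]@np.array(p)+M[:3,3]
def cloud(c,d,M=None):
    i=camera_info(c); M=T(c) if M is None else M
    v,u=np.mgrid[:384,:512]
    P=np.stack([(u-i["cx"])/i["fx"]*d,(v-i["cy"])/i["fy"]*d,d],-1)
    return P@M[:3,:3].T+M[:3,3]
def px(c,p):
    i=camera_info(c);E=np.array(i["extrinsics"]);q=E[:3,:3]@np.array(p)+E[:3,3]
    return np.array([i["fx"]*q[0]/q[2]+i["cx"],i["fy"]*q[1]/q[2]+i["cy"]])
def rot(s): 
    q=s["tcp_rot"]; return R.from_quat([q[1],q[2],q[3],q[0]])
E
python3 - <<'E'
from h import *
s=sense(); print(s["t"],s["eef_pos"],s["tcp_rot"],s["width"])
ims=[]
for c in ("scene","top"):
    a,d=snapshot(c); np.savez(f"{c}.npz",a=a,d=d); cv2.imwrite(f"pics/{c}0.png",a[:,:,::-1])
    for n in ("tester","stand","vise","check_socket","stone_table","jar"):
        for r in recognise(n,c)[:3]:
            P=w(c,r["position"]); print(c,n,round(r["score"],2),P,px(c,P))
print(T("scene")[:3,3],T("top")[:3,3])
E
```

```text
0.0 [ 0.228  -0.6081  0.3029] [-0.0009  0.9839  0.1785 -0.0001] 0.08519252339452622
scene tester 0.47 [ 0.482  -0.2837  0.1166] [164.8354 195.8191]
scene tester 0.46 [ 0.3761 -0.0398  0.0095] [234.8745 180.3019]
scene stand 0.64 [ 0.5115 -0.2502  0.0437] [181.0505 216.5297]
scene stand 0.23 [0.4451 0.4124 0.0189] [364.4822 162.4346]
scene vise 0.92 [0.5044 0.0469 0.0573] [271.9008 189.7202]
scene vise 0.62 [0.6016 0.2142 0.0752] [333.3921 194.2783]
scene vise 0.6 [0.4434 0.1962 0.0575] [307.8765 167.3371]
scene check_socket 0.81 [ 0.5049 -0.2522  0.0392] [180.1367 216.1299]
scene stone_table 0.84 [0.491  0.0483 0.0777] [270.9967 182.2362]
scene stone_table 0.62 [0.6017 0.2194 0.0919] [335.5332 190.0975]
scene jar 0.69 [0.6022 0.0051 0.0367] [269.7058 218.9251]
top tester 0.56 [ 0.4734 -0.2798  0.1426] [340.6611 218.7148]
top stand 0.91 [ 0.4803 -0.2415  0.0384] [323.7471 221.8565]
top vise 0.94 [0.5679 0.2184 0.0934] [186.4782 197.8346]
top vise 0.81 [0.4211 0.2002 0.0762] [192.7301 242.2731]
top vise 0.56 [0.4707 0.0533 0.0778] [236.8831 225.8521]
top check_socket 0.96 [ 0.4832 -0.243   0.0407] [324.2302 220.921 ]
top stone_table 0.82 [0.4695 0.0548 0.0791] [236.4116 226.1593]
top stone_table 0.62 [0.5718 0.2245 0.0996] [184.3369 196.3535]
top stone_table 0.62 [0.4251 0.1982 0.0803] [193.1437 240.9237]
[ 1.507  -0.3302  1.1196] [ 0.2608 -0.0104  1.5386]
```

```bash
python3 - <<'E'
from h import *
a=cv2.imread("pics/scene0.png")[120:290,120:400]; b=cv2.imread("pics/top0.png")[150:300,140:400]
a=cv2.resize(a,None,fx=2,fy=2,interpolation=3);b=cv2.resize(b,(560,323-83+0),interpolation=3)
cv2.imwrite("pics/c0.png",np.vstack([a,b]))
E
```

```text
(no output)
```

View pics/c0.png

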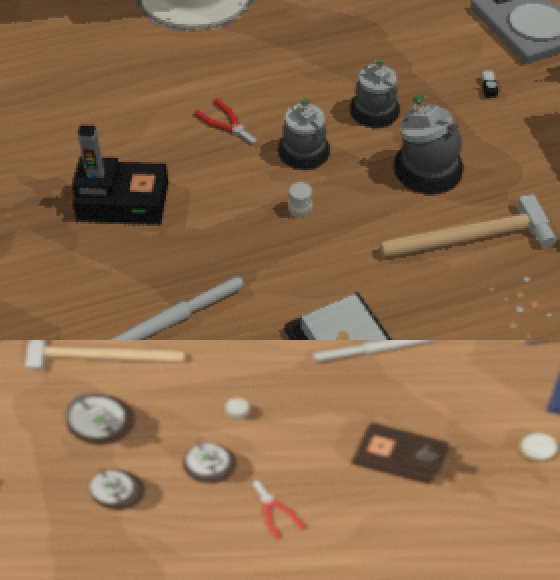

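The picture shows one stand with the pen (scene px 165,196; copper socket 191,212). There are three vise candidates: scene px (272,190), (308,167) and (335,190). The last looks the largest, so I'll measure all three.

```bash
python3 - <<'E'
from h import *
for c in ("scene","top"):
    z=np.load(c+".npz"); P=cloud(c,z["d"])
    print(c,"table z",np.median(P[...,2]), camera_info(c)["fx"])
    for ctr in ([.49,.05],[.43,.2],[.585,.217]):
        m=(np.hypot(P[...,0]-ctr[0],P[...,1]-ctr[1])<.085)&(z["d"]>0)
        Q=P[m]; h=Q[(Q[:,2]>.012)]
        b=Q[(Q[:,2]>.02)&(Q[:,2]<.034)]
        print(ctr,"max z",np.percentile(h[:,2],99.5),"low band",b.min(0),b.max(0),"all",h.min(0),h.max(0))
        # circle fit to base edge band
        f=lambda p:np.hypot(b[:,0]-p[0],b[:,1]-p[1])
        from scipy.optimize import least_squares
        r=least_squares(lambda p:f(p)-p[2],[*ctr,.05],loss="soft_l1",f_scale=.003);print("  circ",r.x)
z=np.load("top.npz");P=cloud("top",z["d"])
m=(abs(P[...,0]-.48)<.11)&(abs(P[...,1]+.25)<.11)&(P[...,2]>.025)&(P[...,2]<.055)
q=P[m][:,:2].astype(np.float32); print("stand",cv2.minAreaRect(q))
a=z["a"].astype(int); cu=m&(a[...,0]-a[...,2]>60)
print("cu",P[cu].mean(0),cu.sum(),cv2.minAreaRect(P[cu][:,:2].astype(np.float32)))
m=(abs(P[...,0]-.48)<.11)&(abs(P[...,1]+.27)<.08)&(P[...,2]>.06)
print("block",P[m].mean(0),P[m&(P[...,2]>.1)].mean(0),(m&(P[...,2]>.1)).sum())
E
```

```text
scene table z 0.00146255095924952 473.58864513737944
[0.49, 0.05] max z 0.11543243204333777 low band [0.4582 0.0166 0.0202] [0.5209 0.0919 0.0335] all [0.4452 0.0155 0.012 ] [0.5237 0.0919 0.1161]
  circ [0.4765 0.0558 0.0348]
[0.43, 0.2] max z 0.11514937041548091 low band [0.407  0.1629 0.02  ] [0.4659 0.2398 0.0336] all [0.3943 0.1603 0.012 ] [0.4694 0.2428 0.1204]
  circ [0.4218 0.205  0.0358]
[0.585, 0.217] max z 0.1424484698886417 low band [0.5438 0.1805 0.0202] [0.6377 0.2821 0.0339] all [0.5313 0.175  0.0122] [0.6386 0.2821 0.1462]
  circ [0.58   0.2329 0.0484]
top table z -0.001493435822174649 443.28926065329523
[0.49, 0.05] max z 0.11388187909785075 low band [0.4395 0.0173 0.02  ] [0.5013 0.0934 0.0293] all [0.4375 0.0143 0.0123] [0.5173 0.0975 0.1178]
  circ [0.4793 0.0569 0.0373]
[0.43, 0.2] max z 0.11339967613932313 low band [0.3871 0.166  0.0205] [0.4617 0.2378 0.0303] all [0.384  0.1634 0.012 ] [0.4778 0.2421 0.1147]
  circ [0.4266 0.2059 0.0374]
[0.585, 0.217] max z 0.14283211049357034 low band [0.5291 0.1821 0.0202] [0.6251 0.2801 0.0337] all [0.5265 0.1795 0.0122] [0.6296 0.2854 0.1457]
  circ [0.5834 0.2345 0.0493]
stand ((0.48951640725135803, -0.24936868250370026), (0.13144123554229736, 0.0915607139468193), 68.11849975585938)
cu [ 0.5054 -0.2248  0.0426] 146 ((0.501848042011261, -0.25510141253471375), (0.12956690788269043, 0.06618496775627136), 69.40184020996094)
block [ 0.4729 -0.2784  0.0879] [ 0.4739 -0.2793  0.1432] 82
```

The third vise, scene px (335,190), is the one described: its base is about 110 mm across and its top is at 146 mm. The other two are smaller. Next I'll plan the approach over the pen.

```bash
cat >> h.py <<'E'
def go(p,zax=None,yax=None,s=None):
    """delta in tool axes (mm) and rotvec to reach the pose (TCP p, tool z, tool y)"""
    s=s or sense(); r=rot(s); d=r.inv().apply(np.array(p)-s["eef_pos"])*1000
    out="travel %s"%np.round(d,1)
    if zax is not None:
        z=np.array(zax)/np.linalg.norm(zax); y=np.array(yax)-np.dot(yax,z)*z; y/=np.linalg.norm(y)
        t=(r.inv()*R.from_matrix(np.stack([np.cross(y,z),y,z],1)))
        out+=" turn %s  travel after turn %s"%(np.round(t.as_rotvec(),4),np.round(t.inv().apply(d),1))
    print("t %.2f pos %s F %s w %.4f |"%(s["t"],np.array(s["eef_pos"]),np.array(s["ft_force"]),s["width"]),out)
E
python3 - <<'E'
from h import *
s=sense();M=T("wrist");r=rot(s)
print("cam in tool",r.inv().apply(M[:3,3]-s["eef_pos"]),"\n",r.as_matrix().T@M[:3,:3],camera_info("wrist")["fx"])
a=np.radians(68.1)
go([.4765,-.282,.32],[0,0,-1],[-np.cos(a),-np.sin(a),0])
E
```

```text
cam in tool [ 0.0833 -0.0005 -0.0703] 
 [[-0.0002 -0.9463 -0.3234]
 [ 1.     -0.0002  0.0001]
 [-0.0001 -0.3233  0.9463]] 297.93909673919785
t 0.70 pos [ 0.2283 -0.6086  0.304 ] F [-1.0376  0.2155  0.0487] w 0.0852 | travel [ 347.1 -218.7  -16.1] turn [ 0.0001 -0.0001  0.741 ]  travel after turn [ 108.5 -395.6  -16. ]
```

Call:
jog_arm(travel=[[40,-25,-2],[40,-25,-2],[40,-25,-2],[40,-25,-2],[40,-25,-2],[40,-25,-2],[40,-25,-2],[40,-25,-2]], turn=[[0,0,0],[0,0,0],[0,0,0],[0,0,0],[0,0,0],[0,0,0],[0,0,0],[0,0,0]], grip=[85,85,85,85,85,85,85,85])

```text
t: 1.5
eef_pos: [0.4586, -0.3074, 0.3204]
tcp_rot: [0.0, 0.984, 0.178, 0.0]
ft_force: [1.7, -0.9, -0.3]
width: 0.0851
grasp_force: 0.0
```

Call:
jog_arm(travel=[[27,-19,0],[0,0,0],[0,0,0],[0,0,0],[0,0,0],[0,0,0],[0,0,0],[0,0,0]], turn=[[0,0,0],[0,0,0.148],[0,0,0.148],[0,0,0.148],[0,0,0.148],[0,0,0.149],[0,0,0],[0,0,0]], grip=[85,85,85,85,85,85,85,85])

```text
t: 2.3
eef_pos: [0.4764, -0.2816, 0.3201]
tcp_rot: [0.0, 0.982, -0.188, 0.0]
ft_force: [-0.2, -0.3, 0.0]
width: 0.085
grasp_force: 0.0
```

```bash
python3 - <<'E'
from h import *
M=T("wrist"); s=sense(); a,d=snapshot("wrist"); np.savez("w1.npz",a=a,d=d,M=M); cv2.imwrite("pics/w1.png",a[:,:,::-1])
go([.4765,-.282,.32],[0,0,-1],[-.373,-.928,0],s)
for n in ("tester","check_socket","stand"):
    for r in recognise(n,"wrist")[:2]: print(n,round(r["score"],2),w("wrist",r["position"],M))
P=cloud("wrist",d,M)
for lo,hi in((.15,.165),(.06,.072),(.035,.048)):
    m=(P[...,2]>lo)&(P[...,2]<hi)&(d>0)&(abs(P[...,0]-.48)<.1)&(abs(P[...,1]+.25)<.1)
    q=P[m]; 
    if len(q)>20: print(lo,m.sum(),q.mean(0),cv2.minAreaRect(q[:,:2].astype(np.float32)))
E
```

```text
t 2.30 pos [ 0.4764 -0.2816  0.3201] F [-0.2065 -0.2595  0.012 ] w 0.0850 | travel [0.3 0.4 0.1] turn [ 0.0002 -0.0003  0.0042]  travel after turn [0.3 0.4 0.1]
tester 0.79 [ 0.4821 -0.2829  0.1443]
check_socket 0.77 [ 0.4929 -0.2407  0.0436]
stand 0.93 [ 0.4987 -0.2462  0.0417]
0.15 610 [ 0.4766 -0.2826  0.1568] ((0.4760506749153137, -0.282441109418869), (0.024601643905043602, 0.017395930364727974), 68.47760009765625)
0.06 1951 [ 0.4822 -0.2849  0.0672] ((0.4755558967590332, -0.2825254499912262), (0.06004055216908455, 0.06162760779261589), 68.38946533203125)
0.035 5070 [ 0.5021 -0.2334  0.0427] ((0.48787394165992737, -0.24901916086673737), (0.1312890350818634, 0.09078343957662582), 68.39397430419922)
```

View pics/w1.png

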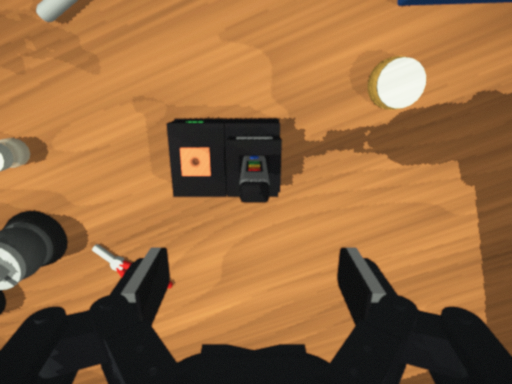

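The pen top is at px (253,180) and the socket hole at (195,161). Both agree with the estimate, so I'll go down and grip.

Call:
jog_arm(travel=[[0,1,30],[0,0,30],[0,0,30],[0,0,30],[0,0,20],[0,0,10],[0,0,0],[0,0,0]], turn=[[0,0,0],[0,0,0],[0,0,0],[0,0,0],[0,0,0],[0,0,0],[0,0,0],[0,0,0]], grip=[85,85,85,85,85,85,85,85])

```text
t: 3.3
eef_pos: [0.4765, -0.2828, 0.1707]
tcp_rot: [0.0, 0.982, -0.19, 0.001]
ft_force: [-0.6, 0.1, -0.1]
width: 0.085
grasp_force: 0.0
```

Call:
jog_arm(travel=[[0,0,0],[0,0,0],[0,0,0],[0,0,0],[0,0,0],[0,0,0],[0,0,0],[0,0,0]], turn=[[0,0,0],[0,0,0],[0,0,0],[0,0,0],[0,0,0],[0,0,0],[0,0,0],[0,0,0]], grip=[20,20,20,20,20,20,20,20], grip_force=50)

```text
t: 4.1
eef_pos: [0.4762, -0.2827, 0.1705]
tcp_rot: [0.0, 0.982, -0.19, 0.0]
ft_force: [-0.5, 0.9, 5.1]
width: 0.0259
grasp_force: 49.6
```

Call:
jog_arm(travel=[[0,0,-5],[0,0,-10],[0,0,-15],[0,0,-15],[0,0,-15],[0,0,-15],[0,0,-10],[0,0,0]], turn=[[0,0,0],[0,0,0],[0,0,0],[0,0,0],[0,0,0],[0,0,0],[0,0,0],[0,0,0]], grip=[20,20,20,20,20,20,20,20])

```text
t: 4.9
eef_pos: [0.4768, -0.2831, 0.2571]
tcp_rot: [0.001, 0.982, -0.19, 0.002]
ft_force: [-0.0, 0.3, -0.6]
width: 0.0258
grasp_force: 49.1
```

```bash
python3 - <<'E'
from h import *
M=T("wrist"); s=sense(); a,d=snapshot("wrist"); np.savez("w2.npz",a=a,d=d,M=M); cv2.imwrite("pics/w2.png",cv2.resize(a[:,:,::-1],(768,576)))
print(rot(s).as_matrix())
for n in ("tester_point","check_socket","stand"):
    for r in recognise(n,"wrist")[:2]: print(n,round(r["score"],2),w("wrist",r["position"],M))
go([.5018,-.2175,.25],[0,0,-1],[-.368,-.93,0],s)
P=cloud("wrist",d,M)
m=(P[...,2]>.035)&(P[...,2]<.048)&(d>0)&(abs(P[...,0]-.48)<.1)&(abs(P[...,1]+.25)<.1)
A=a.astype(int);cu=m&(A[...,0]-A[...,2]>60)&(A[...,0]>150)
print(cu.sum(),P[cu].mean(0),cv2.minAreaRect(P[cu][:,:2].astype(np.float32)))
print("nominal tip px",px("wrist",np.array(s["eef_pos"])+[0,0,-.164]))
E
```

```text
[[ 0.9278 -0.3731  0.003 ]
 [-0.3731 -0.9278 -0.0021]
 [ 0.0036  0.0009 -1.    ]]
check_socket 0.96 [ 0.4949 -0.2456  0.0424]
stand 0.93 [ 0.4962 -0.2482  0.0393]
t 4.90 pos [ 0.4768 -0.2831  0.2571] F [-0.0159  0.309  -0.5814] w 0.0258 | travel [ -1.3 -70.2   7. ] turn [ 0.0009 -0.0036 -0.0055]  travel after turn [ -0.9 -70.2   7.1]
1231 [ 0.5003 -0.2175  0.0441] ((0.4741457402706146, -0.24513019621372223), (0.12874607741832733, 0.06259537488222122), 65.95881652832031)
nominal tip px [253.6303 191.4734]
```

View pics/w2.png

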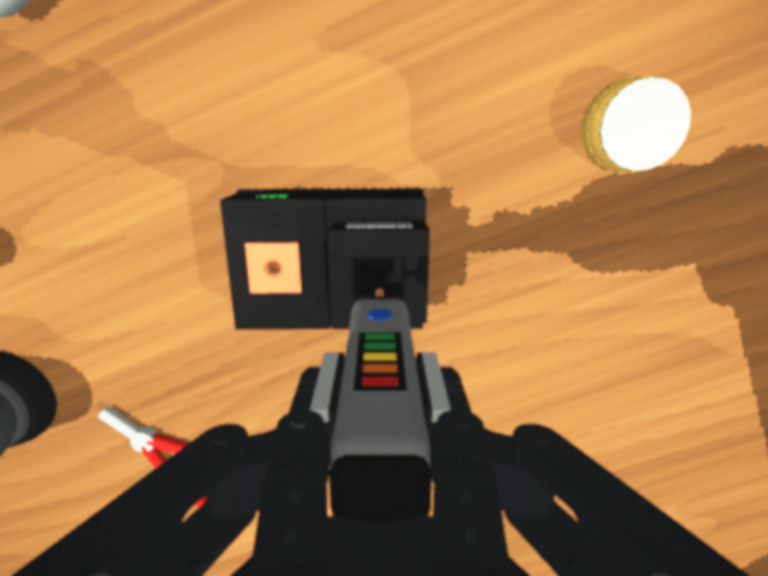

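The pen is held square with its tip near px (253,193) (512-wide), as predicted. The socket hole is at (182,178).

```bash
cat >> h.py <<'E'
def ray(c,u,v,z,M):
    i=camera_info(c); k=M[:3,:3]@np.array([(u-i["cx"])/i["fx"],(v-i["cy"])/i["fy"],1]); return M[:3,3]+k*(z-M[2,3])/k[2]
E
python3 - <<'E'
from h import *
z=np.load("w2.npz");M=z["M"];a=z["a"].astype(int)
g=a[160:198,160:204]; lum=g.sum(-1)
print(ray("wrist",182,178,.044,M))
sub=a[170:186,174:190].sum(-1); v,u=np.where(sub<sub.max()*.6); print(u.mean()+174,v.mean()+170,len(u)); h=ray("wrist",u.mean()+174,v.mean()+170,.044,M); print("hole",h)
for p in (h,):
  go([p[0],p[1],.044+.164+.012],[0,0,-1],[-.368,-.93,0])
E
```

```text
[ 0.5018 -0.2171  0.044 ]
181.88888888888889 178.33333333333334 36
hole [ 0.5016 -0.2168  0.044 ]
t 5.10 pos [ 0.4754 -0.2824  0.2542] F [-0.1459 -0.8752 -1.4134] w 0.0254 | travel [ -0.1 -70.6  34.2] turn [-0.0002  0.0015 -0.0054]  travel after turn [  0.2 -70.6  34.2]
```

Call:
jog_arm(travel=[[0,-15,0],[0,-20,0],[0,-20,0],[0,-15.5,0],[0,0,14],[0,0,14],[0,0,6],[0,0,0]], turn=[[0,0,-0.005],[0,0,0],[0,0,0],[0,0,0],[0,0,0],[0,0,0],[0,0,0],[0,0,0]], grip=[20,20,20,20,20,20,20,20])

```text
t: 5.9
eef_pos: [0.5003, -0.2177, 0.2187]
tcp_rot: [-0.0, 0.982, -0.188, -0.002]
ft_force: [-0.1, -0.6, -0.8]
width: 0.0253
grasp_force: 49.1
```

```bash
python3 - <<'E'
from h import *
M=T("wrist"); s=sense(); a,d=snapshot("wrist"); np.savez("w3.npz",a=a,d=d,M=M)
b,db=snapshot("scene")
go([.5016,-.2171,.208],[0,0,-1],[-.368,-.93,0],s)
print(rot(s).as_matrix()[:,2])
p=px("wrist",np.array(s["eef_pos"])+rot(s).apply([0,0,.164])); q=px("wrist",[.5016,-.2171,.044]); print(p,q)
x,y=map(int,p); A=cv2.resize(a[y-45:y+45,x-60:x+60,::-1],None,fx=5,fy=5,interpolation=2)
p2=px("scene",np.array(s["eef_pos"])+[0,0,-.164]); print(p2,px("scene",[.5016,-.2171,.044])); x2,y2=map(int,p2)
B=cv2.resize(b[y2-45:y2+45,x2-30:x2+9,::-1],(195,450),interpolation=2)
cv2.imwrite("pics/w3.png",np.hstack([A,B])); print(x-60,y-45,x2-30,y2-45)
E
```

```text
t 5.90 pos [ 0.5003 -0.2177  0.2187] F [-0.0949 -0.6261 -0.8245] w 0.0253 | travel [ 1.  -1.  10.7] turn [ 0.      0.004  -0.0019]  travel after turn [ 1.  -1.  10.7]
[-0.0037  0.0014 -1.    ]
[253.9127 193.5387] [252.6762 187.6624]
[190.263  209.0149] [190.9257 211.6219]
193 148 160 164
```

View pics/w3.png

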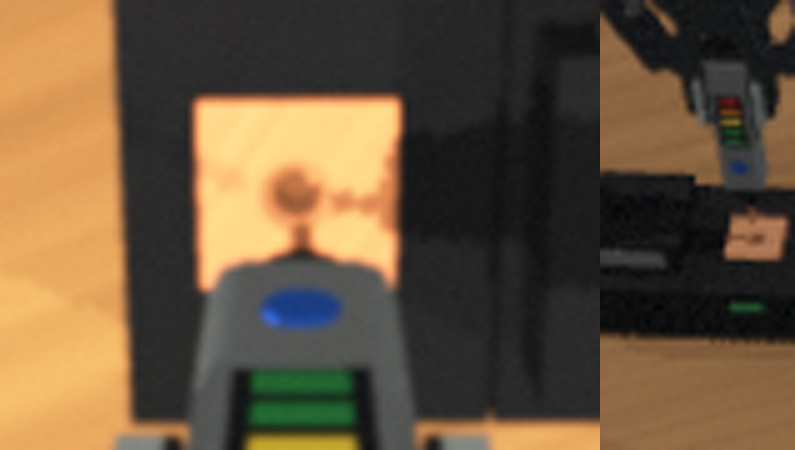

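The tip is at px (253,193), 10 mm above the deck, and the hole is at (252,186.5) one plane lower. That matches the prediction, leaving about 1 mm to correct.

Call:
jog_arm(travel=[[1.2,-1.2,0],[0,0,0],[0,0,7],[0,0,7],[0,0,5],[0,0,2],[0,0,0],[0,0,0]], turn=[[0,0.003,0],[0,0,0],[0,0,0],[0,0,0],[0,0,0],[0,0,0],[0,0,0],[0,0,0]], grip=[20,20,20,20,20,20,20,20])

```text
t: 6.8
eef_pos: [0.5036, -0.2164, 0.1999]
tcp_rot: [0.0, 0.982, -0.187, 0.001]
ft_force: [-0.0, 0.3, -0.5]
width: 0.0254
grasp_force: 49.1
```

Call:
jog_arm(travel=[[0,0,2],[0,0,2],[0,0,1],[0,0,0],[0,0,0]], turn=[[0,0,0],[0,0,0],[0,0,0],[0,0,0],[0,0,0]], grip=[20,20,20,20,20])

```text
t: 7.3
eef_pos: [0.5036, -0.2165, 0.1949]
tcp_rot: [0.0, 0.982, -0.187, 0.001]
ft_force: [0.4, -0.8, -0.2]
width: 0.0252
grasp_force: 49.1
```

Call:
jog_arm(travel=[[0,0,1],[0,0,1],[0,0,0],[0,0,0]], turn=[[0,0,0],[0,0,0],[0,0,0],[0,0,0]], grip=[20,20,20,20])

```text
t: 7.7
eef_pos: [0.5037, -0.2165, 0.1931]
tcp_rot: [0.0, 0.982, -0.187, 0.002]
ft_force: [0.1, 0.2, 0.6]
width: 0.0252
grasp_force: 49.2
```

Call:
jog_arm(travel=[[0,0,1],[0,0,1],[0,0,0],[0,0,0]], turn=[[0,0,0],[0,0,0],[0,0,0],[0,0,0]], grip=[20,20,20,20])

```text
t: 8.1
eef_pos: [0.5037, -0.2165, 0.191]
tcp_rot: [0.0, 0.982, -0.187, 0.002]
ft_force: [-0.5, 0.7, 1.5]
width: 0.0249
grasp_force: 49.3
```

```bash
python3 - <<'E'
from h import *
M=T("wrist"); s=sense(); a,d=snapshot("wrist"); s2=sense(); snapshot("wrist"); s3=sense()
for q in (s,s2,s3): print(q["t"],q["eef_pos"],q["ft_force"])
p=px("wrist",np.array(s["eef_pos"])+rot(s).apply([0,0,.164])); print(p)
x,y=map(int,p); cv2.imwrite("pics/w4.png",cv2.resize(a[y-30:y+30,x-40:x+40,::-1],None,fx=5,fy=5,interpolation=2))
E
```

```text
8.1 [ 0.5037 -0.2165  0.191 ] [-0.4644  0.7295  1.4856]
8.15 [ 0.5037 -0.2165  0.191 ] [ 0.5084 -0.3244  1.8207]
8.2 [ 0.5037 -0.2165  0.191 ] [-0.1029 -0.4815  0.9959]
[253.4475 192.3615]
```

View pics/w4.png

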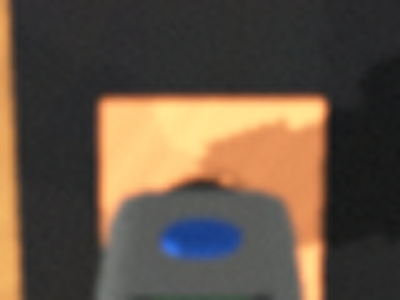

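The tip is in the hole: contact came near TCP 0.194, which is bottom depth. Force is about 2.1 N above baseline, so the tip is roughly 3 mm pressed. Holding.

Call:
jog_arm(travel=[[0,0,0],[0,0,0],[0,0,0],[0,0,0],[0,0,0],[0,0,0],[0,0,0],[0,0,0]], turn=[[0,0,0],[0,0,0],[0,0,0],[0,0,0],[0,0,0],[0,0,0],[0,0,0],[0,0,0]], grip=[20,20,20,20,20,20,20,20])

```text
t: 9.0
eef_pos: [0.5036, -0.2165, 0.1909]
tcp_rot: [0.0, 0.982, -0.187, 0.002]
ft_force: [0.5, -0.1, 1.8]
width: 0.0257
grasp_force: 49.3
```

Call:
jog_arm(travel=[[0,0,0],[0,0,0],[0,0,0],[0,0,0],[0,0,0],[0,0,0],[0,0,0],[0,0,0]], turn=[[0,0,0],[0,0,0],[0,0,0],[0,0,0],[0,0,0],[0,0,0],[0,0,0],[0,0,0]], grip=[20,20,20,20,20,20,20,20])

```text
t: 9.8
eef_pos: [0.5036, -0.2165, 0.1909]
tcp_rot: [0.0, 0.982, -0.187, 0.002]
ft_force: [0.4, 0.2, 1.7]
width: 0.0256
grasp_force: 49.4
```

Call:
jog_arm(travel=[[0,0,-10],[0,0,-20],[0,0,-30],[0,0,-40],[0,0,-40],[0,0,-30],[0,0,-10],[0,0,0]], turn=[[0,0,0],[0,0,0],[0,0,0],[0,0,0],[0,0,0],[0,0,0],[0,0,0],[0,0,0]], grip=[20,20,20,20,20,20,20,20])

```text
t: 10.6
eef_pos: [0.5033, -0.2163, 0.3723]
tcp_rot: [0.001, 0.982, -0.188, 0.003]
ft_force: [-0.1, -0.1, -1.2]
width: 0.0257
grasp_force: 49.1
```

```bash
python3 - <<'E'
from h import *
from scipy.optimize import least_squares
# target: camera looking at stone from above-side; rough facet & lean from top/scene clouds
out=[]
for c in ("scene","top"):
    z=np.load(c+".npz"); P=cloud(c,z["d"]); a=z["a"].astype(int)
    m=(np.hypot(P[...,0]-.582,P[...,1]-.234)<.07)&(P[...,2]>.1)
    g=m&(a[...,1]-a[...,0]>25)
    print(c,g.sum(),P[g].mean(0),"top pts",P[m&(P[...,2]>.138)].mean(0))
go([.48,.15,.36],[0,0,-1],[-.368,-.93,0])
E
```

```text
scene 9 [0.5558 0.2137 0.1429] top pts [0.5554 0.213  0.1425]
top 5 [0.5523 0.2132 0.14  ] top pts [0.5529 0.2136 0.1411]
t 10.60 pos [ 0.5033 -0.2163  0.3723] F [-0.1034 -0.0638 -1.2292] w 0.0257 | travel [-156.7 -332.    11.3] turn [ 0.0006 -0.0054 -0.0005]  travel after turn [-156.5 -332.1   12.3]
```

```bash
python3 - <<'E'
from h import *
go([.464,.170,.352],[.32,.225,-.92],[-.368,-.93,0])
E
```

```text
t 10.60 pos [ 0.5033 -0.2163  0.3723] F [-0.1034 -0.0638 -1.2292] w 0.0257 | travel [-179.  -344.7   19.2] turn [ 0.3324  0.2218 -0.0378]  travel after turn [-178.6 -332.6   93.1]
```

Call:
jog_arm(travel=[[-18,-34.5,2],[-18,-34.5,2],[-18,-34.5,2],[-18,-34.5,2],[-18,-34.5,2],[-18,-34.5,2],[-18,-34.5,2],[-18,-34.5,2]], turn=[[0,0,0],[0,0,0],[0,0,0],[0,0,0],[0,0,0],[0,0,0],[0,0,0],[0,0,0]], grip=[20,20,20,20,20,20,20,20])

```text
t: 11.4
eef_pos: [0.4692, 0.0944, 0.3523]
tcp_rot: [0.001, 0.982, -0.188, -0.0]
ft_force: [0.7, 0.5, -0.9]
width: 0.0252
grasp_force: 49.2
```

Call:
jog_arm(travel=[[-18,-34.5,2],[-17,-34,2],[0,0,0],[0,0,0],[0,0,0],[0,0,0],[0,0,0],[0,0,0]], turn=[[0,0,0],[0,0,0],[0.083,0.055,0],[0.083,0.055,0],[0.083,0.055,0],[0.083,0.055,0],[0,0,0],[0,0,0]], grip=[20,20,20,20,20,20,20,20])

```text
t: 12.2
eef_pos: [0.4626, 0.1691, 0.3491]
tcp_rot: [-0.14, 0.963, -0.184, 0.138]
ft_force: [-0.6, -0.9, -0.8]
width: 0.0256
grasp_force: 49.8
```

```bash
python3 - <<'E'
from h import *
M=T("wrist"); s=sense(); a,d=snapshot("wrist"); np.savez("w5.npz",a=a,d=d,M=M); cv2.imwrite("pics/w5.png",cv2.resize(a[:,:,::-1],(768,576)))
print(rot(s).as_matrix()[:,2]); go([.464,.170,.352],s=s); print(s["q"])
for n in ("stone_table","vise","tester_point"):
    for r in recognise(n,"wrist")[:2]: 
        W=w("wrist",r["position"],M); print(n,round(r["score"],2),W)
print("pred facet px",px("wrist",[.554,.2133,.142]))
E
```

```text
[ 0.3172  0.2186 -0.9228]
t 12.20 pos [0.4626 0.1691 0.3491] F [-0.5547 -0.9021 -0.816 ] w 0.0256 | travel [ 1.5 -2.1 -2. ]
[ 0.4505 -0.025  -0.7761  2.1204 -0.1984  0.6662 -2.1444]
stone_table 0.83 [0.4333 0.1916 0.082 ]
stone_table 0.81 [0.4758 0.0567 0.0751]
vise 0.96 [0.4801 0.0667 0.0795]
vise 0.89 [0.5708 0.2162 0.0994]
pred facet px [254.3271 153.714 ]
```

View pics/w5.png

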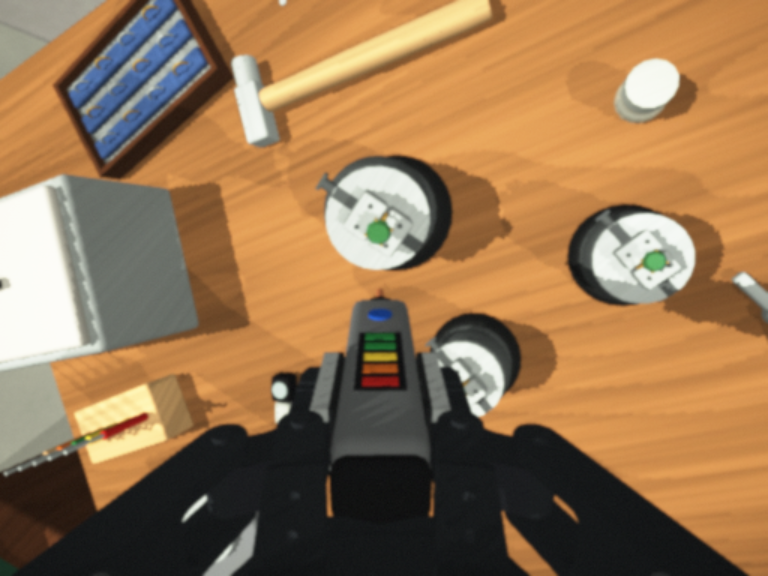

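The big vise's turntable and green stone are in clear view, with the stone at px (252,155) in 512-wide coordinates, as predicted. The pen tip is at (253,197). Next I'll fit the normal.

```bash
python3 - <<'E'
from h import *
z=np.load("w5.npz");M=z["M"];a=z["a"].astype(int);d=z["d"];P=cloud("wrist",d,M)
v,u=np.mgrid[:384,:512]
g=(np.hypot(u-252,v-154.7)<12)&(a[...,1]-a[...,0]>25)&(a[...,1]-a[...,2]>15)
print("green",g.sum(),u[g].mean(),v[g].mean(),P[g].mean(0),np.percentile(P[g],[5,95],axis=0))
disc=(np.hypot(u-252,v-142)<38)&(a.min(-1)>110)&(np.ptp(a,axis=-1)<40)&(d>0)
n0=np.array([-.317,-.219,.923])
C=np.array([.5825,.2335,.060])
h=(P-C)@n0
print("hist",np.histogram(h[disc],bins=np.arange(.03,.1,.004)))
def plane(Q):
    c=np.median(Q,0)
    for _ in range(6):
        _,_,V=np.linalg.svd(Q-c,full_matrices=False); n=V[2]*np.sign(V[2,2]); r=(Q-c)@n
        k=abs(r)<max(.0015,2*np.median(abs(r))); Q=Q[k]; c=Q.mean(0)
    return n,c,len(Q),abs((Q-c)@n).mean()
for lo,hi in ((.03,.052),(.058,.070),(.04,.05),(.08,.094)):
    k=((h>lo)&(h<hi)&(disc if hi<.08 else g))
    if k.sum()>20: n,c,l,e=plane(P[k]); print(lo,hi,k.sum(),n,c,l,e,"tilt",np.arccos(n[2]),"yaw",np.degrees(np.arctan2(n[1],n[0])))
# base circle refined: table-level silhouettes from top/scene
f=P[g].mean(0); print("n from ball centre",(f-C)/np.linalg.norm(f-C),np.linalg.norm(f-C))
E
```

```text
green 202 251.64851485148515 154.4257425742574 [0.5525 0.2145 0.1396] [[0.546  0.2077 0.1368]
 [0.5592 0.2217 0.1428]]
hist (array([   5,   12,  497, 1944,   20,   23,   24,   25,  784,   38,    3,
          0,    0,   20,   12,    0,    0]), array([0.03 , 0.034, 0.038, 0.042, 0.046, 0.05 , 0.054, 0.058, 0.062,
       0.066, 0.07 , 0.074, 0.078, 0.082, 0.086, 0.09 , 0.094, 0.098]))
0.03 0.052 2488 [-0.3319 -0.2288  0.9151] [0.5692 0.2235 0.0993] 2122 0.000507163330872487 tilt 0.41495618242994325 yaw -145.41820630886411
0.058 0.07 847 [-0.3343 -0.2274  0.9146] [0.5604 0.2187 0.1191] 680 0.0005001663912210276 tilt 0.4161902959263557 yaw -145.77167514914828
0.04 0.05 2447 [-0.3332 -0.2287  0.9147] [0.5697 0.2234 0.0994] 2173 0.000519764925142529 tilt 0.41599997200054073 yaw -145.53269445137568
0.08 0.094 195 [-0.2339 -0.2411  0.9419] [0.5518 0.2136 0.1406] 148 0.0005568333196778835 tilt 0.34264059671864805 yaw -134.13147150569603
n from ball centre [-0.3442 -0.2185  0.9131] 0.0871546252962977
```

```bash
python3 - <<'E'
from h import *
n=np.array([-.333,-.2285,.915]);n/=np.linalg.norm(n);F=np.array([.5526,.2142,.1405])
s=sense(); go(F+n*(.1645+.015),-n,rot(s).as_matrix()[:,1],s)
E
```

```text
t 12.40 pos [0.464  0.1705 0.3504] F [ 0.3328 -1.0022 -0.5685] w 0.0255 | travel [14.9  3.3 51.9] turn [ 0.0127  0.0107 -0.0001]  travel after turn [14.3  4.  52. ]
```

Call:
jog_arm(travel=[[0,0,0],[7,2,0],[7.3,2,0],[0,0,15],[0,0,15],[0,0,14],[0,0,8],[0,0,0]], turn=[[0.0127,0.0107,0],[0,0,0],[0,0,0],[0,0,0],[0,0,0],[0,0,0],[0,0,0],[0,0,0]], grip=[20,20,20,20,20,20,20,20])

```text
t: 13.2
eef_pos: [0.4925, 0.1723, 0.3038]
tcp_rot: [-0.146, 0.961, -0.184, 0.145]
ft_force: [-0.4, -0.3, -1.2]
width: 0.0252
grasp_force: 49.7
```

Call:
jog_arm(travel=[[0,0,0],[0,0,0]], turn=[[0,0,0],[0,0,0]], grip=[20,20])

```text
t: 13.4
eef_pos: [0.4928, 0.1725, 0.3054]
tcp_rot: [-0.146, 0.961, -0.183, 0.147]
ft_force: [-0.0, 0.2, 0.1]
width: 0.0254
grasp_force: 49.7
```

```bash
python3 - <<'E'
from h import *
n=np.array([-.333,-.2285,.915]);n/=np.linalg.norm(n);F=np.array([.5526,.2142,.1405])
M=T("wrist"); s=sense(); a,d=snapshot("wrist"); np.savez("w6.npz",a=a,d=d,M=M); b,db=snapshot("scene")
go(F+n*.1645,-n,rot(s).as_matrix()[:,1],s)
tip=np.array(s["eef_pos"])+rot(s).apply([0,0,.1645])
p=px("wrist",tip);print("tip",p,"facet",px("wrist",F)); x,y=map(int,p)
A=cv2.resize(a[y-45:y+45,x-45:x+45,::-1],None,fx=5,fy=5,interpolation=2)
p2=px("scene",tip);print(p2,px("scene",F)); x2,y2=map(int,p2)
B=cv2.resize(b[y2-45:y2+45,x2-30:x2+30,::-1],(300,450),interpolation=2)
cv2.imwrite("pics/w6.png",np.hstack([A,B])); print(x-45,y-45,x2-30,y2-45)
P=cloud("wrist",d,M);c=a.astype(int);v,u=np.mgrid[:384,:512]
g=(np.hypot(u-x,v-y)<25)&(c[...,1]-c[...,0]>25)&(c[...,1]-c[...,2]>15);print(g.sum(),u[g].min(),u[g].max(),v[g].min(),v[g].max(),P[g].mean(0))
E
```

```text
t 13.40 pos [0.4928 0.1725 0.3054] F [-0.0218  0.2195  0.0534] w 0.0254 | travel [-0.5 -0.4 15.8] turn [-0.0002 -0.0026 -0.    ]  travel after turn [-0.4 -0.4 15.8]
tip [253.4421 192.2902] facet [253.0038 187.2994]
[327.5643 164.3504] [328.9807 168.548 ]
208 147 297 119
246 244 262 178 195 [0.5532 0.2143 0.1395]
```

View pics/w6.png

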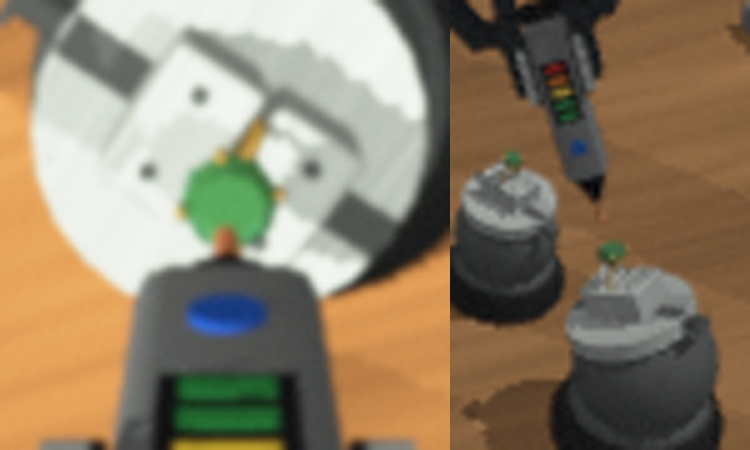

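The stone's centre is at px (254,188) and the tip at (253,193), 15 mm above it. Both match the prediction to about 1 mm. I'll apply a small correction and approach, after averaging a force baseline.

```bash
cat > f.py <<'E'
from h import *
n=np.array([-.333,-.2285,.915]);n/=np.linalg.norm(n);F=np.array([.5526,.2142,.1405])
L=[]
for _ in range(8): snapshot("wrist"); L.append(sense())
f=np.array([q["ft_force"] for q in L]); s=L[-1]
print("along n",(f@n).mean(),(f@n).std()/8**.5,"mean",f.mean(0),"tilt err",np.arccos(min(1,-rot(s).as_matrix()[:,2]@n)))
go(F+n*.1645,-n,rot(s).as_matrix()[:,1],s)
E
python3 f.py
```

```text
along n -0.9093048907717676 0.17914441582868135 mean [ 0.256   0.1889 -0.8536] tilt err 0.0017921431402335268
t 13.90 pos [0.4925 0.1725 0.3048] F [-0.0425  0.4829 -0.575 ] w 0.0254 | travel [ 0.  -0.7 15.4] turn [ 0.0001 -0.0018  0.    ]  travel after turn [ 0.1 -0.7 15.4]
```

Call:
jog_arm(travel=[[-0.5,0.5,0],[0,0,3],[0,0,4],[0,0,4],[0,0,2],[0,0,0],[0,0,0]], turn=[[0,0,0],[0,-0.002,0],[0,0,0],[0,0,0],[0,0,0],[0,0,0],[0,0,0]], grip=[20,20,20,20,20,20,20])

```text
t: 14.6
eef_pos: [0.4961, 0.1754, 0.2924]
tcp_rot: [-0.147, 0.961, -0.183, 0.145]
ft_force: [0.5, -0.4, -0.4]
width: 0.0255
grasp_force: 49.7
```

```bash
python3 f.py
```

```text
along n -0.7159731589013885 0.20845498672288496 mean [-0.0426  0.4043 -0.6971] tilt err 0.00020393030884252502
t 15.00 pos [0.4962 0.1752 0.2926] F [-0.8668  0.8035 -0.2518] w 0.0256 | travel [ 0.5 -1.2  2.4] turn [ 0.0001  0.0002 -0.    ]  travel after turn [ 0.5 -1.2  2.4]
```

```bash
python3 - <<'E'
from h import *
n=np.array([-.333,-.2285,.915]);n/=np.linalg.norm(n);F=np.array([.5526,.2142,.1405])
s=sense(); a,d=snapshot("wrist"); b,db=snapshot("scene"); c,dc=snapshot("top")
tip=np.array(s["eef_pos"])+rot(s).apply([0,0,.1645]); t=[]
for nm,im,k in (("wrist",a,20),("scene",b,20),("top",c,20)):
    p=px(nm,tip); x,y=map(int,p); print(nm,"tip",p,"facet",px(nm,F),"origin",x-k,y-k)
    t.append(cv2.resize(im[y-k:y+k,x-k:x+k,::-1],(264,264),interpolation=2))
cv2.imwrite("pics/w7.png",np.hstack(t))
E
```

```text
wrist tip [253.5224 192.2975] facet [252.1057 190.7466] origin 233 172
scene tip [328.4017 167.9071] facet [328.9807 168.548 ] origin 308 147
top tip [185.8082 199.8616] facet [185.4627 199.4763] origin 165 179
```

View pics/w7.png

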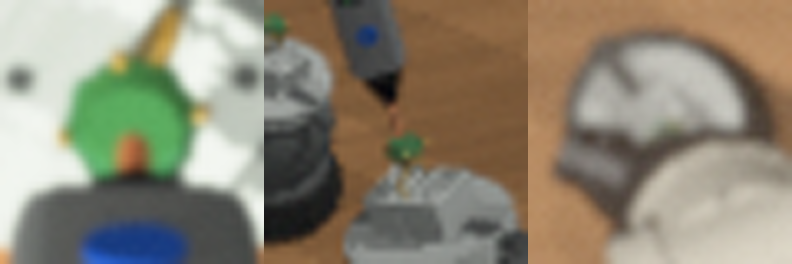

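The tip end is at wrist px (253,193), within about 1 mm of the facet centre and square to it. Scene shows it just above the stone. Continuing down by force.

Call:
jog_arm(travel=[[0.6,-0.2,0],[0,0,1],[0,0,1],[0,0,1],[0,0,0],[0,0,0]], turn=[[0,0,0],[0,0,0],[0,0,0],[0,0,0],[0,0,0],[0,0,0]], grip=[20,20,20,20,20,20])

```text
t: 15.75
eef_pos: [0.4979, 0.1759, 0.29]
tcp_rot: [-0.147, 0.961, -0.183, 0.145]
ft_force: [-1.2, -0.9, 0.0]
width: 0.0255
grasp_force: 49.9
```

```bash
python3 f.py
```

```text
along n 0.8662658291336531 0.18457740906018102 mean [-0.669  -0.1671  0.6617] tilt err 0.00024120743597003233
t 16.15 pos [0.4978 0.1759 0.2901] F [-0.7922 -1.1299  0.5924] w 0.0257 | travel [-0.1 -0.9 -0.7] turn [ 0.      0.0002 -0.    ]  travel after turn [-0.1 -0.9 -0.7]
```

Call:
jog_arm(travel=[[0,0,0.7],[0,0,0.6],[0,0,0],[0,0,0],[0,0,0]], turn=[[0,0,0],[0,0,0],[0,0,0],[0,0,0],[0,0,0]], grip=[20,20,20,20,20])

```text
t: 16.65
eef_pos: [0.4982, 0.1762, 0.2889]
tcp_rot: [-0.147, 0.961, -0.183, 0.145]
ft_force: [-0.3, -0.4, 0.5]
width: 0.0255
grasp_force: 49.9
```

```bash
python3 f.py; python3 f.py; python3 - <<'E'
from h import *
a,d=snapshot("wrist"); b,db=snapshot("scene")
A=cv2.resize(a[160:220,215:295,::-1],None,fx=6,fy=6,interpolation=2); B=cv2.resize(b[140:200,305:345,::-1],(240,360),interpolation=2)
cv2.imwrite("pics/w8.png",np.hstack([A,B]))
E
```

```text
along n 0.6667731867390977 0.1978825232743797 mean [-0.3493 -0.3159  0.5228] tilt err 0.00032217477727588444
t 17.05 pos [0.4982 0.1762 0.2889] F [-0.2896 -0.8258  1.1581] w 0.0254 | travel [-0.  -0.9 -2. ] turn [ 0.      0.0003 -0.    ]  travel after turn [-0.  -0.9 -2. ]
along n 1.0541917848402633 0.2690453983086111 mean [-0.11   -0.3882  1.0153] tilt err 0.00036238855780554617
t 17.45 pos [0.4982 0.1762 0.2888] F [-0.0906 -0.0793  0.9294] w 0.0256 | travel [-0. -1. -2.] turn [ 0.0001  0.0004 -0.    ]  travel after turn [-0. -1. -2.]
```

View pics/w8.png

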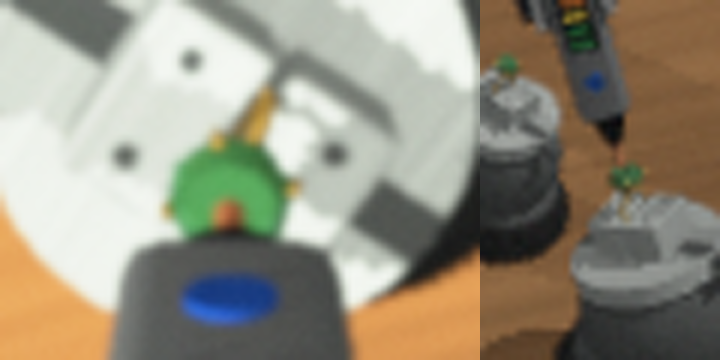

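The tip sits on the facet at px (253,194), pressed about 1.8 mm. I'll check the centring against the unoccluded view offline.

```bash
python3 - <<'E'
from h import *
n=np.array([-.333,-.2285,.915]);n/=np.linalg.norm(n);cj=np.array([.5604,.2187,.1191])
s=sense(); r=rot(s); tip=np.array(s["eef_pos"])+r.apply([0,0,.1645])
for f in ("w5","w6"):
    z=np.load(f+".npz");M=z["M"];a=z["a"].astype(int);P=cloud("wrist",z["d"],M);v,u=np.mgrid[:384,:512]
    g=(np.hypot(P[...,0]-.5526,P[...,1]-.2142)<.016)&(P[...,2]>.125)&(a[...,1]-a[...,0]>20)&(a[...,1]-a[...,2]>15)
    h=(P-cj)@n
    print(f,np.percentile(h[g],[5,25,50,75,95]))
    for k in (g,g&(h>np.percentile(h[g],85)-.0015)):
        Q=P[k]; q=r.inv().apply(Q-tip)*1000; print(k.sum(),"tool-frame vs tip (mm): mid-extent",(np.percentile(q,2,axis=0)+np.percentile(q,98,axis=0))/2,"extent",np.ptp(np.percentile(q,[2,98],axis=0),axis=0),"mean",q.mean(0))
E
```

```text
w5 [0.0204 0.0225 0.0235 0.0242 0.0251]
201 tool-frame vs tip (mm): mid-extent [-0.862  -0.4639 -1.2009] extent [14.1465 14.4519  5.9717] mean [-0.3388 -0.4731 -2.0181]
138 tool-frame vs tip (mm): mid-extent [-0.6992 -0.3638 -3.0516] extent [12.4555 12.5922  2.3784] mean [-0.9249 -0.1497 -2.8248]
w6 [0.02   0.0222 0.0235 0.024  0.0247]
244 tool-frame vs tip (mm): mid-extent [-0.1171 -0.619  -0.829 ] extent [13.4467 15.1159  5.8881] mean [ 0.5701 -0.4424 -1.8868]
161 tool-frame vs tip (mm): mid-extent [-0.3798 -0.1409 -3.0465] extent [11.3613 12.4196  2.5618] mean [-0.1794  0.0086 -2.8141]
```

The tip is within 0.8 mm of the facet centre, with 2–2.8 mm pressed. I'll add 0.4 mm, hold, and hand in.

Call:
jog_arm(travel=[[0,0,0.4],[0,0,0],[0,0,0],[0,0,0],[0,0,0],[0,0,0],[0,0,0],[0,0,0]], turn=[[0,0,0],[0,0,0],[0,0,0],[0,0,0],[0,0,0],[0,0,0],[0,0,0],[0,0,0]], grip=[20,20,20,20,20,20,20,20])

```text
t: 18.35
eef_pos: [0.4984, 0.1763, 0.2885]
tcp_rot: [-0.147, 0.961, -0.183, 0.145]
ft_force: [-0.7, -1.1, 1.8]
width: 0.0252
grasp_force: 49.9
```

Call:
jog_arm(travel=[[0,0,0],[0,0,0],[0,0,0],[0,0,0],[0,0,0],[0,0,0],[0,0,0],[0,0,0]], turn=[[0,0,0],[0,0,0],[0,0,0],[0,0,0],[0,0,0],[0,0,0],[0,0,0],[0,0,0]], grip=[20,20,20,20,20,20,20,20])

```text
t: 19.15
eef_pos: [0.4984, 0.1763, 0.2885]
tcp_rot: [-0.147, 0.961, -0.183, 0.145]
ft_force: [0.3, -0.6, 1.8]
width: 0.0254
grasp_force: 49.9
```

```bash
python3 f.py; python3 -c "
from plant import *
print(job_done())"
```

```text
along n 1.1181419432997126 0.18162727921686592 mean [-0.3675 -0.2777  1.0191] tilt err 0.0003469362317943636
t 19.55 pos [0.4984 0.1763 0.2885] F [-0.1171  0.3751  0.976 ] w 0.0254 | travel [-0.  -1.  -2.4] turn [ 0.0001  0.0003 -0.    ]  travel after turn [-0.  -1.  -2.4]
the job is handed in; nothing more can be done
None
```

I handed the job in at about 19.6 s: the pen was held in the check socket, tip about 3 mm in, for over a second, and is now held steady and square on the green stone's facet, within about 1 mm of its middle by the camera fit, tip about 2.5 mm in by force and depth; no verdict came back.

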